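# Clamp the pressing block on a glued track length

### The arm

A 6-joint arm with a two-finger parallel gripper is mounted at the origin on the work surface. World frame = base frame: x ahead of the robot, y to its left, z up, the work surface at z = 0. Lengths are in m, angles in rad, forces in N, time in s.
With the tool pointing down it reaches from about 0.35 to 0.975 m from the base axis. Payload 4.9 kg.
Tool frame: the origin (TCP) lies on the centre line of the jaws, within the pads' length; the fingertips stand 25 mm ahead of it and the grasp point (between the pads) lies 6 mm ahead of it; z points along the fingers, y is the line along which they close (so a half turn about z gives the same grasp; the last joint's range is limited). The gripper opens to 85 mm and grips with 20 to 120 N. Pads are 22 mm wide; open, the fingers measure 114 mm over their backs; the gripper's body (76 mm by 85 mm) begins 54 mm behind the grasp point. The pads swing forward as they close: fully open they stand 13 mm farther back than shut.
Start: joints at [-1.297, 0.053, 1.613, -0, 1.476, -0.119], TCP at [0.239, -0.577, 0.256] pointing down, gripper open.
Joint ranges: [-3.01, 3.01], [-1.01, 2.22], [0.06, 2.58], [-1.02, 4.17], [0.09, 2.62], [-3.14, 3.14]. Speed limits (rad/s): [2.57, 2.57, 3.14, 3.14, 3.14, 3.14].

### API

Orientations are given as a unit quaternion [w, x, y, z].
In Python, from plant import state, grab_frame, get_calibration, job gives the robot as it stands. The module is installed in compiled form; this text tells all that it offers.
- The arm moves only by the tool move_arm, never from a script. Its argument "targets" is a list that holds one entry, the list of rows, each a list of 5 numbers: the opening in per cent of the stroke, from 0 (shut) to 100 (fully open), then the shift along the tool's x, y, z as a fraction of full scale, then the turn about the tool's z as a fraction of full scale. A call has 1 to 5 rows; each row shifts and turns the commanded pose from where the row before left it, along the tool's axes as they then stand; what a row does not reach is not made up. Full scale, the value 1, is 0.6 m for a shift and 6 degrees for a turn. A row lasts 1/12 s, in which the tool goes at most 41.7 mm and 7.16 degrees, less where a joint would pass 70% of its speed; a pose out of reach is approached as far as the arm can. A call with a number of a shift or a turn outside -1 to 1 is refused whole. A call with a gripper value outside its range is refused whole. The fingers move at their own pace and stop on an object; the grip force is fixed at half the most. Time passes only in rows, so rows that do not move let the fingers close. It gives the time, the measured TCP pose, the force, the opening and the grip force at its end, in the units of the state.
- state(): the state, without advancing time (a new reading comes with each control period).
- grab_frame(name): name is "side" or "top" or "wrist"; returns the picture (420x560x3 uint8, red, green, blue); there is no depth.
- get_calibration(name): a dict with "vertical_fov" (degrees; the focal length in pixels is half the picture's height over the tangent of half this angle, whatever the lens; pixels are square), "cx", "cy" (the principal point, pixels), "R" (3x3) and "t" (3): a world point X has camera coordinates R X + t. Camera axes: x right, y down, z forward; pixel columns grow to the right and rows downward; lengths in m; the calibration is good to about 2 mm. A picture is of the moment at which its call begins: read the wrist's pose just before it. get_calibration takes no time and is no camera call; for the wrist camera it gives the pose at the moment of the call.
- job.job_done(): hands the job in; it is judged then, once.
The state is a dict: "time": time; "joint_pos": joint angles; "joint_vel": joint speeds; "joint_efforts": joint torques, N m; "tool_pos": TCP position; "tool_rot": TCP orientation; "contact_force": force on the tool from outside, world axes, zero at the start; "ft_torque": the same for the moment, N m; "gripper_width": opening from 0.0 (shut) to 1.0 (fully open); "grasp_force": force on a finger pad.
Only numpy, scipy, OpenCV 4.12 (cv2) and the standard library are available. Lean on these libraries where they do the work, as an engineer would, in place of code of your own. Each camera call takes 0.05 s, during which the arm holds its last target. There are 200 camera calls.

### The job

The track in the gluing jig needs pressing while its glue sets: lay the long pressing block on the rails, steel disc up, slide it under the bridge until its end butts against the wooden end stop, then turn the knurled thumbscrew clockwise until its foot seats on the block and holds it. Stop as soon as the screw goes firm - snug, not wrenched tight - let go, and leave everything else on the bench where it is.

Things in the scene. Friction and masses are not known exactly. Their poses are not given: they have to be found in the camera images.
- jig: Gluing jig, fixed: plywood base 180 mm (x) by 300 (y -190..+110) by 12 thick; a length of track runs along y, rails 35 apart, tops at z 28 mm, y -180..+88. Origin: underside of the base, below the screw's axis. A steel bridge crosses the track at y 0: strap 156 x 32 mm, z 65 to 73, on two 12 mm studs at x +-62 (tops z 90). Open end -y; end stop at +y.
- stop (a point): Middle of the wooden end stop's face (stop 90 mm wide, z 12 to 44 of the jig), 90 mm along the jig's +y from the screw's axis, 38 mm above the bench; its axes are the jig's. The block's end butts here, which brings the block's centre right under the screw.
- screw: Knurled steel thumbscrew, upright through the bridge's middle; origin at the centre of its round head (38 mm diameter, 28 high, 106 to 110 mm above the bench at first; free space all round it down to 76 mm). Clockwise seen from above lowers it, 8 mm a full turn. It runs freely at about 0.06 N m.
- foot (a point): Centre of the underside of the screw's rubber-faced foot (34 mm disc), 57 mm below the head's centre. It starts 3 to 5 mm clear of the laid block: 0.35 to 0.6 turn to touch. Past that the clamping force grows by about 90 N per radian and the torque to turn by 0.015 N m per N (it eases a little when you pause). Snug is 0.3 to 0.9 N m while turning.
- block: Pressing block, loose, pale beech, 180 (x) by 50 (y) by 20 mm high, about 0.15 kg, a 42 mm steel disc let into the middle of its top; starts flat on the bench, disc up. Origin at its centre. Laid on the rails, its x runs along the jig's y (either way round) and its centre is 38 mm above the bench.
- offcut: Pine offcut, loose, 115 x 44 x 40 mm, no disc, origin at its underside. A bystander.
- wagon: Model goods wagon, loose, 166 x 64 x 63 mm, origin below its middle. A bystander.
- tub: White plastic filler tub, 116 mm diameter, 108 high, origin at its underside. A bystander.
- glue: White glue bottle, 54 mm diameter, 150 high, origin at its underside. A bystander.
- jar: Amber jar of pins, 66 mm diameter, 75 high, origin at its underside. A bystander.
- driver: Screwdriver, 190 mm long, black handle, lying down. A bystander.
- brush: Glue brush, 170 mm long, lying in front of the jig. A bystander.
There are look-alikes about, which are no part of the job. Leave any red look-alike of the block alone.

How it is judged:
By the outcome, as a careful person would: the job done as asked, in the order asked, and still so for the second after the job is handed in, with the robot touching nothing.
It also fails if it takes over 72 s, if anything falls off the work surface, if the arm or the gripper's body presses on something with over 40 N, if the wrist force passes 120 N, or if a joint passes its speed limit or range.

## Working session

There is one attempt and no reset: what is moved stays moved. The work goes in short steps, Python scripts to look and compute and a tool call to move; the robot and the scene stay as the last step left them, time stands still between calls to the robot, and variables do not carry over. Pictures are saved under pics/ and viewed, at most 13 in all, crops included, and the job is handed in when it is done.

Besides the shell and the picture viewer there is one more tool, called as name(argument=value, ...), one argument or row to a line, values as JSON. move_arm: Moves the arm, as the interface text tells. Shift numbers are shares of 0.6 m and turn numbers shares of 6 degrees, none past 1 either way. Its arguments: {"type":"object","properties":{"targets":{"type":"array"}},"required":["targets"]}

```bash
mkdir -p pics
cat > h.py <<'E'
import numpy as np, cv2
from plant import state, grab_frame, get_calibration, job
def save(n,im,f=1): cv2.imwrite('pics/'+n,cv2.resize(im[:,:,::-1],None,fx=f,fy=f,interpolation=cv2.INTER_CUBIC))
def K(c): 
    f=210/np.tan(np.radians(c['vertical_fov'])/2); return f
def cast(c,uv,z):
    R=np.array(c['R']);t=np.array(c['t']);o=-R.T@t
    d=R.T@np.array([(uv[0]-c['cx'])/K(c),(uv[1]-c['cy'])/K(c),1.]); return o+d*(z-o[2])/d[2]
def proj(c,X):
    p=np.array(c['R'])@np.array(X)+np.array(c['t']); return p[:2]/p[2]*K(c)+[c['cx'],c['cy']]
E
python3 - <<'E'
from h import *
s=state();print(s)
for n in('top','side'):
    c=get_calibration(n);print(n,c);im=grab_frame(n);np.save(n+'.npy',im);save(n+'0.png',im,1.42)
E
```

```text
{'time': 0.0, 'joint_pos': array([-1.29701859e+00,  5.33595122e-02,  1.61428831e+00, -2.67357312e-05,
        1.47600489e+00, -1.18988165e-01]), 'joint_vel': array([-0.00124124, -0.00028574, -0.00036952, -0.00041049,  0.00079343,
       -0.00057097]), 'joint_efforts': array([-2.49384408e-03, -3.93686485e+01, -3.70178998e+01, -2.30088754e-04,
        7.09865824e-03,  1.56256554e-07]), 'tool_pos': array([ 0.23906099, -0.57685407,  0.25506472]), 'tool_rot': array([-1.02591713e-03,  9.80777992e-01,  1.95124240e-01, -9.29060470e-05]), 'contact_force': array([-0.19121633, -0.04844225, -0.20647975]), 'ft_torque': array([ 3.75579763e-02, -5.54474098e-02, -1.32433983e-05]), 'grasp_force': 0.0, 'gripper_width': 1.0017948585942704}
top {'vertical_fov': 47.14526132914931, 'cx': 279.80552840102666, 'cy': 207.85773147384631, 'R': array([[-0.00732085, -0.99996628,  0.00372043],
       [-0.99033171,  0.00673481, -0.13855592],
       [ 0.13852619, -0.00469881, -0.99034762]]), 't': array([-0.08158065,  0.48337549,  1.45244396])}
side {'vertical_fov': 56.67003043744183, 'cx': 280.60917575560876, 'cy': 210.31271226569615, 'R': array([[-0.9676829 , -0.2520019 , -0.00921159],
       [-0.16378583,  0.65587077, -0.73689058],
       [ 0.19173944, -0.71156769, -0.67594927]]), 't': array([0.42824537, 0.18238938, 1.12381329])}
```

View pics/top0.png

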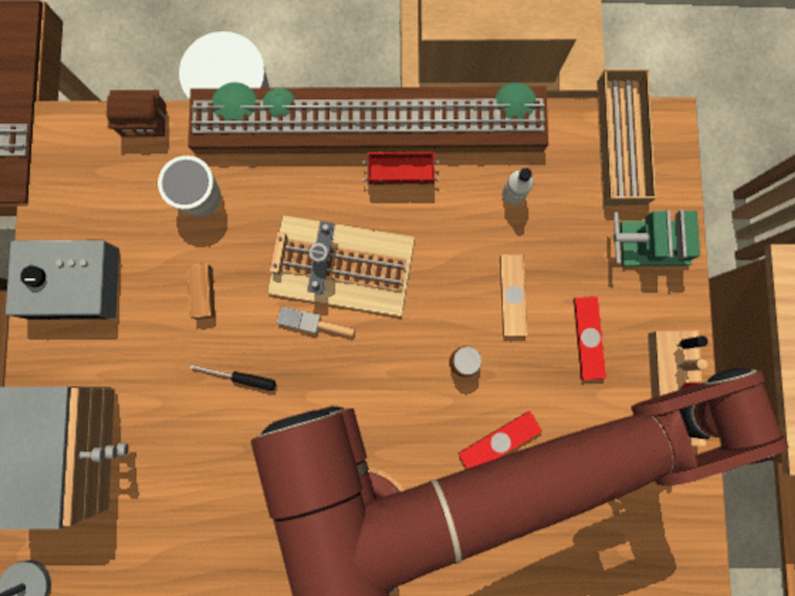

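View pics/side0.png

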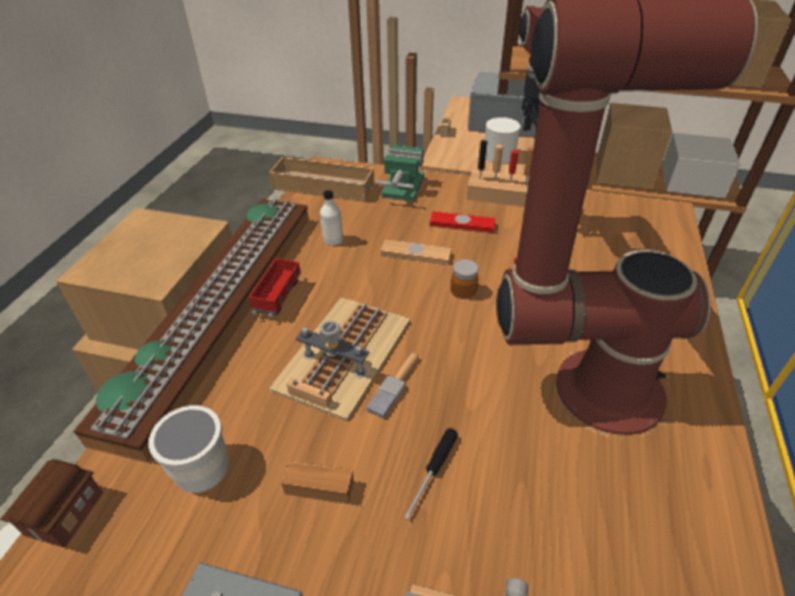

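Block candidates in the top view (795-px picture): the pale beech one at (513,295), a red one at (590,338) and a red one at (500,442). The pale one fits, being beech with a disc; the reds are look-alikes. The jig is at (340,265), with its stop on the left (+y), the screw head at (318,252) and the open end on the right. The brush lies just in front of it.

Run:
```python
from h import *
im=np.load('top.npy');c=get_calibration('top')
hsv=cv2.cvtColor(im,cv2.COLOR_RGB2HSV)
print('hsv block',hsv[195,361],hsv[225,361],'board',hsv[215,215],hsv[165,260],'table',hsv[230,330],hsv[190,330])
for nm,lo,hi,box in (('block',(8,40,170),(28,150,255),(340,170,385,245)),('board',(8,40,150),(30,150,255),(180,145,300,230))):
    m=cv2.inRange(hsv,lo,hi);k=np.zeros_like(m);x0,y0,x1,y1=box;k[y0:y1,x0:x1]=m[y0:y1,x0:x1]
    k=cv2.morphologyEx(k,cv2.MORPH_OPEN,np.ones((3,3)))
    pts=np.argwhere(k>0)[:,::-1].astype(np.float32)
    z=.02 if nm=='block' else .012
    W=np.array([cast(c,p,z)[:2] for p in pts],np.float32)
    r=cv2.minAreaRect(W);print(nm,len(pts),r,cv2.boxPoints(r).round(4).tolist())
    save(nm+'m.png',np.dstack([k]*3)) 
print('disc',cast(c,(361,207.5),.02),'screw top',cast(c,np.array([318,252])/1.42,.122))
x0,y0,x1,y1=180,140,400,250
save('crop.png',im[y0:y1,x0:x1],3.6)
```

```text
hsv block [ 16 127 225] [ 17 118 239] board [ 14 158 192] [ 20 102 230] table [ 14 159 186] [ 14 161 188]
block 818 ((0.48510679602622986, -0.34050309658050537), (0.17999005317687988, 0.052091434597969055), 0.7316927313804626) [[0.39480000734329224, -0.3156000077724457], [0.3955000042915344, -0.3677000105381012], [0.5753999948501587, -0.3653999865055084], [0.5748000144958496, -0.3133000135421753]]
board 3562 ((0.5309826135635376, 0.045490533113479614), (0.3071650564670563, 0.23360581696033478), 80.08524322509766) [[0.3894999921321869, -0.08569999784231186], [0.6195999979972839, -0.125900000333786], [0.6725000143051147, 0.17669999599456787], [0.4424000084400177, 0.21690000593662262]]
disc [ 0.48412229 -0.33832819  0.02      ] screw top [0.56140371 0.07830434 0.122     ]
```

View pics/crop.png

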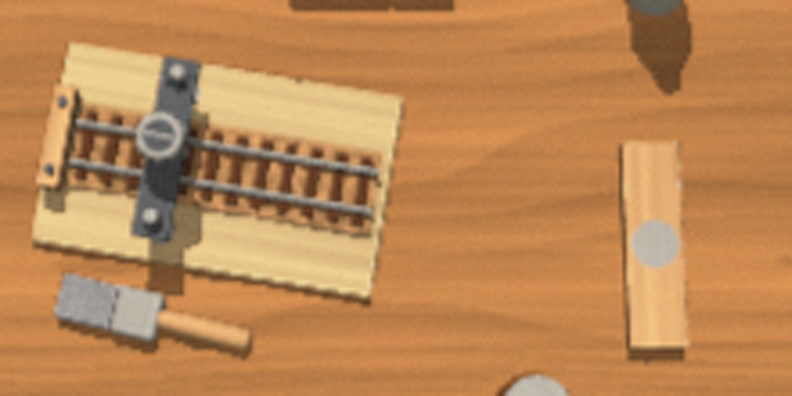

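The crop confirms the pale beech block with its steel disc (655,243 in the crop). Jig corners in the crop are (70,43), (403,97), (370,300) and (33,240); the stud tops are (177,72) and (152,215); the screw head is (159,135).

Run:
```python
from h import *
c=get_calibration('top')
f=lambda u,v,z:cast(c,(u/3.6+180-.36,v/3.6+140-.36),z)
C=[f(*p,.012) for p in((70,43),(403,97),(370,300),(33,240))]
for a in C:print(a.round(4))
print([np.linalg.norm(C[i]-C[(i+1)%4]).round(4) for i in range(4)])
S=[f(177,72,.09),f(152,215,.09)];print('studs',S,np.linalg.norm(S[0]-S[1]),'mid',(S[0]+S[1])/2, 'screw',f(159,135,.122))
yd=(C[0]+C[3]-C[1]-C[2])/2;yd/=np.linalg.norm(yd)
xd=(C[0]-C[3]+C[1]-C[2])/2
print('y ang',np.degrees(np.arctan2(yd[1],yd[0])),'x ang',np.degrees(np.arctan2(xd[1],xd[0])),'strap',np.degrees(np.arctan2(*(S[0]-S[1])[1::-1])))
print('origin from corners',np.mean(C,axis=0)+.04*yd)
R=[f(75,123,.028),f(378,175,.028),f(75,161,.028),f(370,211,.028)]
for a,b in((0,1),(2,3)): d=R[a]-R[b];print(np.degrees(np.arctan2(d[1],d[0])),np.linalg.norm(d))
from scipy.spatial.transform import Rotation as Ro
s=state();q=s['tool_rot'];print(Ro.from_quat(np.r_[q[1:],q[0]]).as_matrix().round(3))
```

```text
[0.6685 0.1706 0.012 ]
[ 0.6178 -0.1234  0.012 ]
[ 0.4382 -0.0929  0.012 ]
[0.4927 0.2    0.012 ]
[np.float64(0.2983), np.float64(0.1822), np.float64(0.2979), np.float64(0.1782)]
studs [array([0.62256955, 0.06776155, 0.09      ]), array([0.50162834, 0.08752991, 0.09      ])] 0.1225461776290003 mid [0.56209894 0.07764573 0.09      ] screw [0.56237516 0.07871374 0.122     ]
y ang 79.83403791044505 x ang -9.567726083632968 strap -9.283147851316812
origin from corners [0.56133722 0.07792437 0.012     ]
79.72989296253274 0.26726309210140997
79.87444807924727 0.2593153755695452
[[ 0.924  0.383 -0.   ]
 [ 0.383 -0.924  0.002]
 [ 0.    -0.002 -1.   ]]
```

Measured sizes agree with those given: board 0.298 x 0.180, studs 0.123 apart. The jig origin is about (0.562, 0.078) with its y axis at about 80°. The block is at (0.485, -0.340), angle about 0.7°. I'll grip the block 68 mm from its centre, at the robot's end, so I'm moving above that.

move_arm(
  targets=[
    [[85,0.053,-0.031,0.016,0],[85,0.053,-0.031,0.016,0],[85,0.053,-0.031,0.016,0],[85,0.053,-0.031,0.016,0],[85,0.053,-0.031,0.016,0]],
  ],
)

```text
time: 0.52
tool_pos: [0.351, -0.4289, 0.2073]
tool_rot: [-0.0, 0.981, 0.195, -0.0]
contact_force: [0.8, -0.7, -0.8]
gripper_width: 0.849
grasp_force: 0.0
```

move_arm(
  targets=[
    [[85,0.053,-0.031,0.016,0],[85,0.053,-0.031,0.016,0],[85,0.053,-0.031,0.016,0],[85,0,0,0,0.9],[85,0,0,0,0.9]],
  ],
)

```text
time: 0.93
tool_pos: [0.4178, -0.3399, 0.1778]
tool_rot: [-0.001, 0.995, 0.102, -0.001]
contact_force: [0.7, -0.1, 0.6]
gripper_width: 0.853
grasp_force: 0.0
```

move_arm(
  targets=[
    [[85,0,0,0,0.9],[85,0,0,0,0.9],[85,0,0,0,0],[85,0,0,0,0]],
  ],
)

```text
time: 1.27
tool_pos: [0.4171, -0.3423, 0.1791]
tool_rot: [-0.0, 1.0, 0.009, -0.0]
contact_force: [0.4, -0.3, -0.7]
gripper_width: 0.847
grasp_force: 0.0
```

```bash
cat >> h.py <<'E'
from scipy.spatial.transform import Rotation as Ro
def pose():
    s=state();q=s['tool_rot'];M=Ro.from_quat(np.r_[q[1:],q[0]]).as_matrix();return s,s['tool_pos'],M
def info():
    s,p,M=pose();print('t',round(s['time'],2),'p',p.round(4),'yaw',np.degrees(np.arctan2(M[1,0],M[0,0])).round(2),'q6',s['joint_pos'][5].round(3),'q1',s['joint_pos'][0].round(3),'F',s['contact_force'].round(1),'T',s['ft_torque'].round(2),'w',round(s['gripper_width'],3),'gf',round(float(s['grasp_force']),1));return p,M
def go(X):
    p,M=info();print('need shift units',((M.T@(np.array(X)-p))/.6).round(4))
E
python3 - <<'E'
from h import *
info();c=get_calibration('wrist');im=grab_frame('wrist');save('w1.png',im,1.4)
print(proj(c,(.485,-.34,.02))*1.4,proj(c,(.417,-.34,.02))*1.4)
hsv=cv2.cvtColor(im,cv2.COLOR_RGB2HSV);k=cv2.inRange(hsv,(8,40,195),(28,150,255));k=cv2.morphologyEx(k,cv2.MORPH_OPEN,np.ones((5,5)))
n,l,st,ce=cv2.connectedComponentsWithStats(k)
for i in range(1,n):
    if st[i,4]>1500:
        W=np.array([cast(c,p[::-1],.02)[:2] for p in np.argwhere(l==i)],np.float32);print(st[i],cv2.minAreaRect(W))
E
```

```text
t 1.27 p [ 0.4171 -0.3423  0.1791] yaw 1.04 q6 0.727 q1 -0.825 F [ 0.4 -0.3 -0.7] T [0.   0.01 0.02] w 0.847 gf 0.0
[388.42699261 147.43974624] [386.47548744 270.62029769]
[  240     0    67   220 11105] ((0.4745616912841797, -0.33794236183166504), (0.15921607613563538, 0.047930628061294556), 0.8902019262313843)
```

View pics/w1.png

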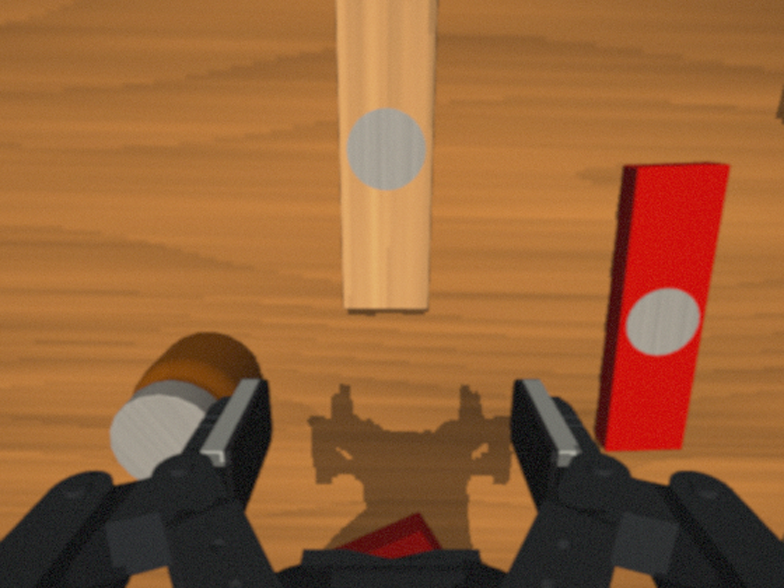

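The wrist view confirms the pale block: disc at (387,149), near end at row 310, lined up with the jaws to within 3 mm. The jar (left) and the red block (right) are clear of the fingers. Descending now.

move_arm(
  targets=[
    [[85,0,-0.005,0.05,0],[85,0,0,0.05,0],[85,0,0,0.05,0],[85,0,0,0.05,0],[85,0,0,0.04,0]],
  ],
)

```text
time: 1.73
tool_pos: [0.4164, -0.3388, 0.0332]
tool_rot: [-0.001, 1.0, 0.009, -0.001]
contact_force: [-0.1, 0.5, 0.5]
gripper_width: 0.851
grasp_force: 0.0
```

move_arm(
  targets=[
    [[85,0,0,0.01,0],[85,0,0,0,0],[0,0,0,0,0],[0,0,0,0,0],[0,0,0,0,0]],
  ],
)

```text
time: 2.15
tool_pos: [0.4187, -0.3411, 0.0323]
tool_rot: [0.002, 1.0, 0.008, 0.002]
contact_force: [1.9, 0.5, -0.7]
gripper_width: 0.567
grasp_force: 62.3
```

move_arm(
  targets=[
    [[0,0,0,0,0],[0,0,0,0,0],[0,0,0,0,0],[0,0,0,0,0],[0,0,0,0,0]],
  ],
)

```text
time: 2.57
tool_pos: [0.4187, -0.3411, 0.0321]
tool_rot: [0.002, 1.0, 0.008, 0.002]
contact_force: [-0.6, -0.3, 6.3]
gripper_width: 0.563
grasp_force: 63.1
```

```bash
python3 -c "
from h import *
info()"
```

```text
t 2.57 p [ 0.4187 -0.3411  0.0321] yaw 0.91 q6 0.733 q1 -0.821 F [-0.6 -0.3  6.3] T [0.17 0.13 0.03] w 0.563 gf 63.1
```

move_arm(
  targets=[
    [[0,0,0,-0.04,0],[0,0,0,-0.06,0],[0,0,0,-0.06,0],[0,0,0,-0.06,0],[0,0,0,0,0]],
  ],
)

```text
time: 2.98
tool_pos: [0.4206, -0.343, 0.1711]
tool_rot: [0.006, 1.0, 0.008, 0.005]
contact_force: [1.0, -0.7, 1.0]
gripper_width: 0.565
grasp_force: 62.4
```

move_arm(
  targets=[
    [[0,0.027,-0.057,0,0],[0,0.027,-0.057,0,0],[0,0.027,-0.057,0,0],[0,0.027,-0.057,0,0],[0,0.027,-0.057,0,0]],
  ],
)

```text
time: 3.4
tool_pos: [0.4956, -0.1656, 0.1614]
tool_rot: [0.0, 1.0, 0.008, 0.0]
contact_force: [0.8, -0.1, -1.0]
gripper_width: 0.565
grasp_force: 62.5
```

move_arm(
  targets=[
    [[0,0.027,-0.057,0,0],[0,0.027,-0.057,0,0],[0,0,0,0,-0.9],[0,0,0,0,-0.9],[0,0,0,0,-0.9]],
  ],
)

```text
time: 3.82
tool_pos: [0.5268, -0.0972, 0.1611]
tool_rot: [-0.0, 0.988, 0.152, -0.0]
contact_force: [0.4, 0.0, -1.3]
gripper_width: 0.57
grasp_force: 62.6
```

move_arm(
  targets=[
    [[0,0,0,0,-1],[0,0,0,0,-1],[0,0,0,0,-1],[0,0,0,0,-1],[0,0,0,0,-1]],
  ],
)

```text
time: 4.23
tool_pos: [0.5265, -0.0983, 0.1611]
tool_rot: [-0.0, 0.916, 0.402, -0.0]
contact_force: [0.2, -0.1, -1.2]
gripper_width: 0.566
grasp_force: 62.6
```

move_arm(
  targets=[
    [[0,0,0,0,-1],[0,0,0,0,-1],[0,0,0,0,-1],[0,0,0,0,-1],[0,0,0,0,0]],
  ],
)

```text
time: 4.65
tool_pos: [0.5265, -0.0983, 0.1612]
tool_rot: [-0.0, 0.813, 0.582, -0.0]
contact_force: [-0.5, -0.1, -2.1]
gripper_width: 0.567
grasp_force: 62.6
```

Run:
```python
from h import *
info();c=get_calibration('wrist');im=grab_frame('wrist');save('w2.png',im,1.4)
for n,X in dict(screw=(.562,.078,.122)).items(): print(n,proj(c,X)*1.4)
```

```text
t 4.65 p [ 0.5265 -0.0983  0.1612] yaw 71.21 q6 0.005 q1 -0.323 F [-0.5 -0.1 -2.1] T [-0.06  0.05 -0.05] w 0.567 gf 62.6
screw [ 293.59927612 -312.29775358]
```

View pics/w2.png

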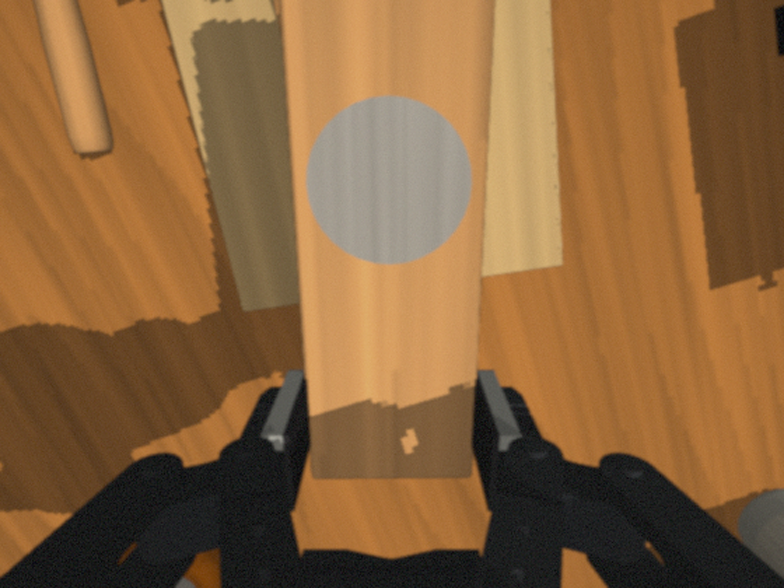

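The block is held square and centred: disc at (390,180), edges symmetric about column 391, jig base beneath. Yaw still needs about 9°, then lower part-way.

move_arm(
  targets=[
    [[0,0,0,0,-0.75],[0,0,0,0,-0.72],[0,-0.004,0.007,0,0],[0,0,0,0.05,0],[0,0,0,0.05,0]],
  ],
)

```text
time: 5.12
tool_pos: [0.5332, -0.1025, 0.1036]
tool_rot: [0.003, 0.768, 0.641, 0.002]
contact_force: [1.2, 0.3, -1.9]
gripper_width: 0.567
grasp_force: 62.7
```

move_arm(
  targets=[
    [[0,0,0,0.04,0],[0,0,0,0,0],[0,0,0,0,0]],
  ],
)

```text
time: 5.37
tool_pos: [0.5295, -0.1012, 0.0761]
tool_rot: [-0.002, 0.767, 0.641, -0.001]
contact_force: [0.5, -0.1, -0.7]
gripper_width: 0.564
grasp_force: 62.6
```

Run:
```python
from h import *
info()
a=grab_frame('top')[130:250,170:330];b=grab_frame('side')[190:310,170:310];w=grab_frame('wrist')
a=cv2.resize(a,(400,300),interpolation=cv2.INTER_CUBIC);b=cv2.resize(b,(400,300),interpolation=cv2.INTER_CUBIC);w=cv2.resize(w,(400,300))
save('m3.png',np.vstack([np.hstack([a,b]),np.hstack([w,w*0])]))
```

```text
t 5.37 p [ 0.5295 -0.1012  0.0761] yaw 79.79 q6 -0.149 q1 -0.327 F [ 0.5 -0.1 -0.7] T [-0.05  0.03  0.04] w 0.564 gf 62.6
```

View pics/m3.png

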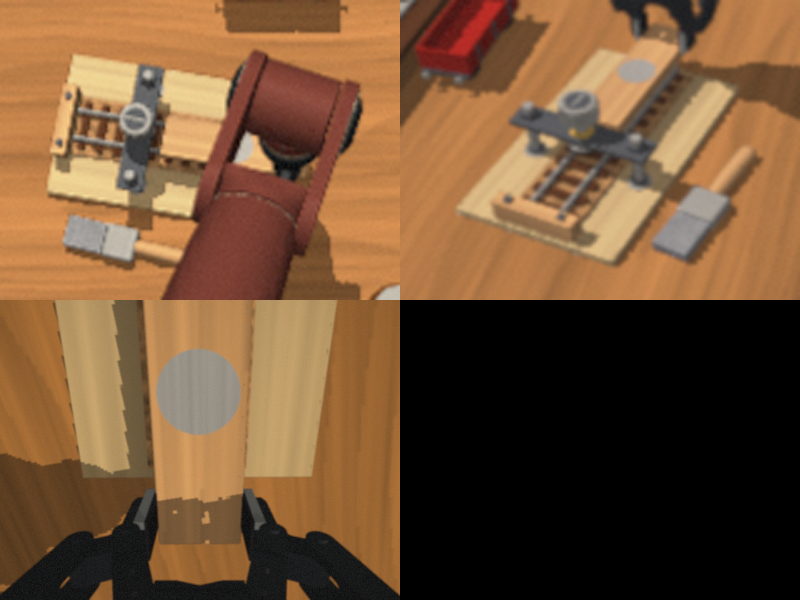

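Wrist view: the board's end corners, at (83,475) and (313,475), are symmetric about the block's centre line (column 199), and the edge is level. So the block is aligned with the track and its front is still short of the bridge. Lowering onto the rails.

move_arm(
  targets=[
    [[0,0,0,0.02,0],[0,0,0,0.015,0],[0,0,0,0.005,0],[0,0,0,0,0]],
  ],
)

```text
time: 5.85
tool_pos: [0.5327, -0.1026, 0.0588]
tool_rot: [0.001, 0.766, 0.642, 0.0]
contact_force: [-11.1, 2.4, 26.7]
gripper_width: 0.565
grasp_force: 67.8
```

move_arm(
  targets=[
    [[0,0,0,0.004,0],[0,0,0,0,0]],
  ],
)

```text
time: 6.02
tool_pos: [0.5328, -0.1027, 0.0585]
tool_rot: [0.001, 0.766, 0.643, -0.0]
contact_force: [-17.1, 2.0, 40.5]
gripper_width: 0.567
grasp_force: 69.3
```

```bash
python3 -c "
from h import *
info()"
```

```text
t 6.02 p [ 0.5328 -0.1027  0.0585] yaw 79.96 q6 -0.151 q1 -0.327 F [-17.1   2.   40.5] T [0.82 3.27 0.13] w 0.567 gf 69.3
```

The rail top adds 28 mm, so contact at TCP z of about 0.060 is just right: the block is on the rails. I'll ease the commanded pressure.

move_arm(
  targets=[
    [[0,0,0,-0.01,0],[0,0,0,-0.004,0],[0,0,0,0,0]],
  ],
)

```text
time: 6.27
tool_pos: [0.5309, -0.1016, 0.0598]
tool_rot: [0.001, 0.767, 0.642, 0.0]
contact_force: [0.6, 0.2, -1.3]
gripper_width: 0.563
grasp_force: 64.6
```

Run:
```python
from h import *
info();c=get_calibration('wrist')
w=grab_frame('wrist');b=grab_frame('side')[190:310,170:310]
save('m4.png',np.hstack([cv2.resize(w,(400,300)),cv2.resize(b,(400,300),interpolation=cv2.INTER_CUBIC)]))
```

```text
t 6.27 p [ 0.5309 -0.1016  0.0598] yaw 79.92 q6 -0.151 q1 -0.327 F [ 0.6  0.2 -1.3] T [-0.04  0.08 -0.02] w 0.563 gf 64.6
```

View pics/m4.png

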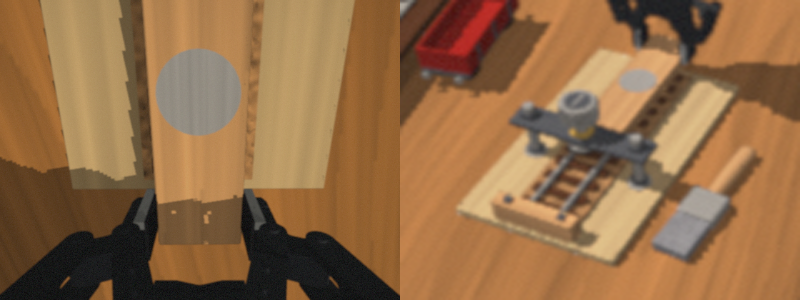

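The block lies flat on the rails, aligned (wrist: disc column 198, board mid 197; side: block behind the bridge, below the strap). Sliding it forward.

move_arm(
  targets=[
    [[0,0.03,0,0,0],[0,0.035,0,0,0],[0,0.035,0,0,0],[0,0.035,0,0,0],[0,0.03,0,0,0]],
  ],
)

```text
time: 6.78
tool_pos: [0.5482, -0.0038, 0.0594]
tool_rot: [0.001, 0.766, 0.642, -0.001]
contact_force: [-0.7, -3.5, 2.9]
gripper_width: 0.565
grasp_force: 65.2
```

move_arm(
  targets=[
    [[0,0.01,0,0,0],[0,0,0,0,0],[0,0,0,0,0]],
  ],
)

```text
time: 7.03
tool_pos: [0.5492, 0.0025, 0.0595]
tool_rot: [-0.0, 0.766, 0.642, 0.001]
contact_force: [1.5, 3.4, 4.2]
gripper_width: 0.571
grasp_force: 65.3
```

```bash
cat >> h.py <<'E'
O=np.array([.562,.078]);A=np.radians(80.);YD=np.array([np.cos(A),np.sin(A)]);XD=np.array([np.sin(A),-np.cos(A)])
def jig():
    p,M=info();d=p[:2]-O;print('jig x,y mm',(d@XD*1e3).round(1),(d@YD*1e3).round(1),'tilt z',M[:,2].round(4))
E
python3 -c "
from h import *
jig()"
```

```text
t 7.03 p [0.5492 0.0025 0.0595] yaw 79.93 q6 0.043 q1 -0.132 F [1.5 3.4 4.2] T [ 0.39 -0.11 -0.  ] w 0.571 gf 65.3
jig x,y mm 0.5 -76.6 tilt z [ 6.0e-04  1.8e-03 -1.0e+00]
```

move_arm(
  targets=[
    [[0,0.006,0,0,0],[0,0.004,0,0,0],[0,0.002,0,0,0],[0,0,0,0,0]],
  ],
)

```text
time: 7.37
tool_pos: [0.5501, 0.0083, 0.0594]
tool_rot: [0.0, 0.767, 0.642, -0.0]
contact_force: [-0.3, -3.3, 2.8]
gripper_width: 0.562
grasp_force: 65.2
```

move_arm(
  targets=[
    [[0,0.003,0,0,0],[0,0.003,0,0,0],[0,0,0,0,0]],
  ],
)

```text
time: 7.62
tool_pos: [0.5508, 0.0126, 0.0594]
tool_rot: [-0.0, 0.766, 0.642, -0.0]
contact_force: [0.1, -3.1, 2.4]
gripper_width: 0.56
grasp_force: 65.2
```

```bash
python3 -c "
from h import *
jig()"
```

```text
t 7.62 p [0.5508 0.0126 0.0594] yaw 79.92 q6 0.064 q1 -0.112 F [ 0.1 -3.1  2.4] T [-0.56  0.06 -0.02] w 0.56 gf 65.2
jig x,y mm 0.3 -66.3 tilt z [-1.e-04  1.e-04 -1.e+00]
```

move_arm(
  targets=[
    [[0,0.003,0,0,0],[0,0,0,0,0]],
  ],
)

```text
time: 7.78
tool_pos: [0.5511, 0.0146, 0.0594]
tool_rot: [-0.0, 0.766, 0.642, 0.0]
contact_force: [-0.2, -3.1, 2.8]
gripper_width: 0.566
grasp_force: 65.1
```

move_arm(
  targets=[
    [[0,0.003,0,0,0],[0,0,0,0,0]],
  ],
)

```text
time: 7.95
tool_pos: [0.5512, 0.0154, 0.0594]
tool_rot: [0.001, 0.766, 0.642, -0.001]
contact_force: [-0.8, -7.4, 2.5]
gripper_width: 0.567
grasp_force: 65.1
```

```bash
python3 -c "
from h import *
jig()"
```

```text
t 7.95 p [0.5512 0.0154 0.0594] yaw 79.95 q6 0.071 q1 -0.106 F [-0.8 -7.4  2.5] T [-1.17  0.2  -0.06] w 0.567 gf 65.1
jig x,y mm 0.3 -63.6 tilt z [-8.0e-04 -2.3e-03 -1.0e+00]
```

move_arm(
  targets=[
    [[0,0.003,0,0,0],[0,0,0,0,0]],
  ],
)

```text
time: 8.12
tool_pos: [0.5513, 0.0155, 0.0594]
tool_rot: [0.002, 0.766, 0.643, -0.003]
contact_force: [-3.3, -11.8, 4.1]
gripper_width: 0.562
grasp_force: 65.2
```

Run:
```python
from h import *
jig()
a=grab_frame('top')[130:250,170:330];b=grab_frame('side')[200:300,180:320]
save('m5.png',np.hstack([cv2.resize(a,(400,300),interpolation=cv2.INTER_CUBIC),cv2.resize(b,(400,300),interpolation=cv2.INTER_CUBIC)]))
```

```text
t 8.12 p [0.5513 0.0155 0.0594] yaw 79.97 q6 0.074 q1 -0.104 F [ -3.3 -11.8   4.1] T [-2.19  0.42 -0.11] w 0.562 gf 65.2
jig x,y mm 0.3 -63.4 tilt z [-0.0018 -0.0059 -1.    ]
```

View pics/m5.png

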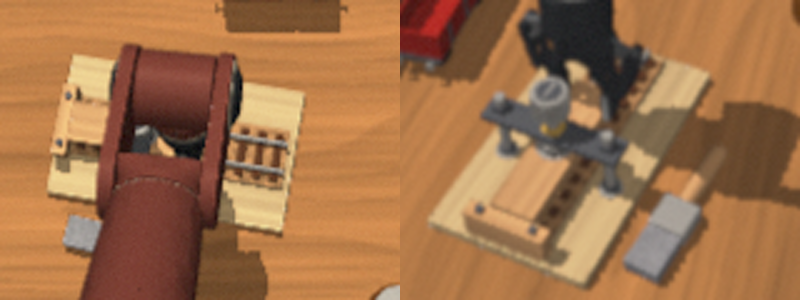

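The side view shows the block's front end at the stop, with the force rising to 12 N and no further motion. Releasing and lifting straight up.

move_arm(
  targets=[
    [[0,-0.002,0,0,0],[80,0,0,0,0],[80,0,0,0,0],[80,0,0,0,0],[80,-0.004,0,0,0]],
  ],
)

```text
time: 8.63
tool_pos: [0.5508, 0.0151, 0.059]
tool_rot: [-0.001, 0.766, 0.643, 0.0]
contact_force: [-0.4, -0.5, -0.2]
gripper_width: 0.801
grasp_force: 0.0
```

move_arm(
  targets=[
    [[80,-0.005,0,-0.03,0],[80,0,0,-0.06,0],[80,0,0,-0.06,0],[80,0,0,-0.06,0],[80,-0.06,0,-0.03,0]],
  ],
)

```text
time: 9.05
tool_pos: [0.5467, -0.0207, 0.2089]
tool_rot: [0.002, 0.764, 0.645, 0.004]
contact_force: [2.9, -0.6, 0.8]
gripper_width: 0.799
grasp_force: 0.0
```

move_arm(
  targets=[
    [[80,-0.06,0,0,0],[80,-0.06,0,0,0],[80,0,0,0,0],[80,0,0,0,0]],
  ],
)

```text
time: 9.38
tool_pos: [0.5314, -0.096, 0.2034]
tool_rot: [-0.0, 0.767, 0.641, 0.0]
contact_force: [0.4, 0.1, -0.4]
gripper_width: 0.802
grasp_force: 0.0
```

Run:
```python
from h import *
jig();c=get_calibration('wrist')
w=grab_frame('wrist');a=grab_frame('top');np.save('wz.npy',w);np.save('top2.npy',a)
b=grab_frame('side')[200:300,180:320]
for n,X in dict(screw=(.562,.078,.122)).items(): print(n,proj(c,X)/1.4)
save('m6.png',np.vstack([np.hstack([cv2.resize(a[130:250,170:330],(400,300),interpolation=cv2.INTER_CUBIC),cv2.resize(b,(400,300),interpolation=cv2.INTER_CUBIC)]),np.hstack([cv2.resize(w,(400,300)),np.zeros((300,400,3),np.uint8)])]))
```

```text
t 9.38 p [ 0.5314 -0.096   0.2034] yaw 79.76 q6 -0.138 q1 -0.317 F [ 0.4  0.1 -0.4] T [-0.03  0.01 -0.02] w 0.802 gf 0.0
jig x,y mm 0.1 -176.7 tilt z [ 1.e-04  8.e-04 -1.e+00]
screw [198.4873208  -99.78292669]
```

View pics/m6.png

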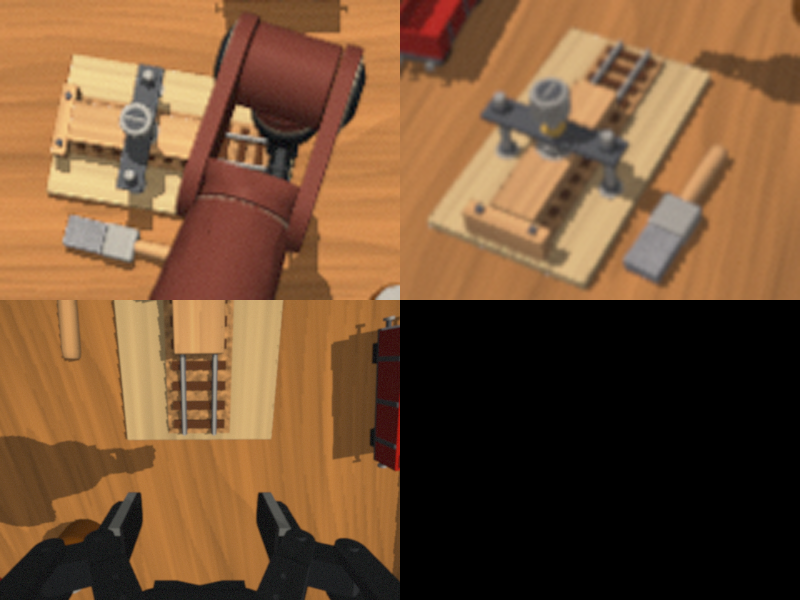

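Top view: the block's front abuts the stop at (75,125). Wrist: tail at (200,353), board end at row 438 (half-scale). I'll check that gap, which must be 100 mm.

Run:
```python
from h import *
c=get_calibration('wrist');k=1.4
A_=cast(c,(200*k,(353-300)*k),.048);B_=cast(c,(199*k,(438-300)*k),.012)
for v in(A_,B_):d=v[:2]-O;print(v.round(4),d@XD,d@YD)
print((A_-B_)[:2]@YD)
g=cv2.cvtColor(np.load('wz.npy'),cv2.COLOR_RGB2GRAY)
print('col',g[60:90,280].tolist());print(g[185:200,220].tolist())
```

```text
[ 0.5475 -0.0053  0.048 ] 0.00016237264645376266 -0.08458640398512872
[ 0.5292 -0.1023  0.012 ] -0.0010307364794947336 -0.18322387294648293
0.09863746896135424
col [160, 164, 162, 163, 165, 160, 162, 162, 161, 160, 162, 162, 158, 149, 125, 92, 77, 73, 72, 78, 82, 97, 121, 136, 132, 105, 71, 64, 70, 63]
[173, 171, 172, 172, 171, 175, 174, 176, 172, 165, 154, 133, 127, 127, 131]
```

The gap is 100 mm within pixel error, so the block is butted. Next, a close look at the screw head before gripping it.

move_arm(
  targets=[
    [[80,0.04,0,-0.035,0],[80,0.04,0,-0.035,0],[80,0.04,0,-0.03,0],[80,0,0,0,0],[80,0,0,0,0]],
  ],
)

```text
time: 9.95
tool_pos: [0.545, -0.0221, 0.2647]
tool_rot: [0.001, 0.765, 0.644, 0.001]
contact_force: [-0.3, -0.3, -0.4]
gripper_width: 0.797
grasp_force: 0.0
```

Run:
```python
from h import *
jig();c=get_calibration('wrist')
w=grab_frame('wrist');save('w7.png',w,1.4)
print(proj(c,(.562,.078,.122))*1.4)
```

```text
t 9.95 p [ 0.545  -0.0221  0.2647] yaw 80.16 q6 -0.005 q1 -0.177 F [-0.3 -0.3 -0.4] T [ 0.02 -0.03  0.01] w 0.797 gf 0.0
jig x,y mm 0.7 -101.5 tilt z [ 2.3e-03 -4.0e-04 -1.0e+00]
[389.92805299  77.11514172]
```

View pics/w7.png

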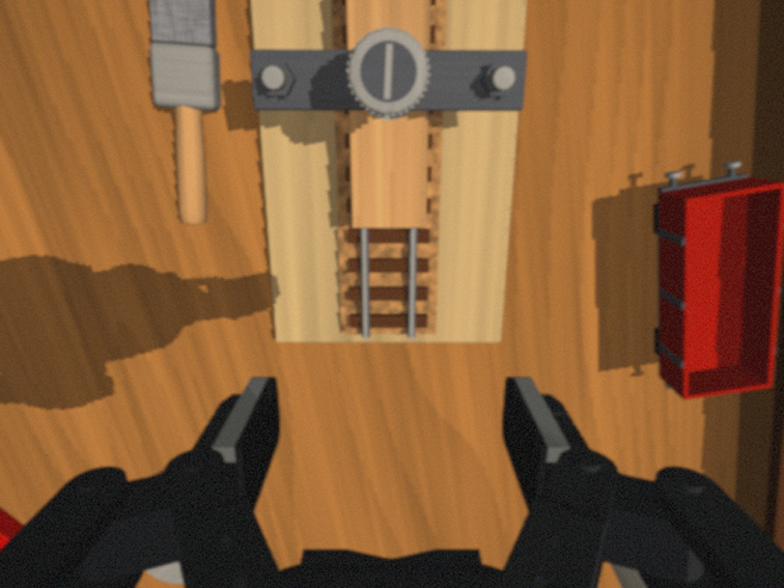

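The screw head is at (388,70), against a predicted (390,77), so it stands about 3 mm farther along the jig's +y: about (0.562, 0.081). That agrees with the butt position. The tail at row 228 and board end at row 342 also agree. Going above it and winding the wrist back 150°.

move_arm(
  targets=[
    [[80,0.06,0,0,0],[80,0.06,0,0,0],[80,0.053,-0.001,0,0],[80,0,0,0.05,0],[80,0,0,0.05,0]],
  ],
)

```text
time: 10.42
tool_pos: [0.5627, 0.0795, 0.2035]
tool_rot: [0.001, 0.766, 0.643, 0.001]
contact_force: [0.3, -0.2, -0.7]
gripper_width: 0.802
grasp_force: 0.0
```

move_arm(
  targets=[
    [[80,0,0,0,-1],[80,0,0,0,-1],[80,0,0,0,-1],[80,0,0,0,-1],[80,0,0,0,-1]],
  ],
)

```text
time: 10.83
tool_pos: [0.5608, 0.0777, 0.2012]
tool_rot: [-0.001, 0.572, 0.82, -0.001]
contact_force: [0.4, -0.1, 0.7]
gripper_width: 0.799
grasp_force: 0.0
```

move_arm(
  targets=[
    [[80,0,0,0,-1],[80,0,0,0,-1],[80,0,0,0,-1],[80,0,0,0,-1],[80,0,0,0,-1]],
  ],
)

```text
time: 11.25
tool_pos: [0.5608, 0.0776, 0.2013]
tool_rot: [-0.002, 0.34, 0.94, -0.001]
contact_force: [-0.0, -0.6, 0.9]
gripper_width: 0.797
grasp_force: 0.0
```

move_arm(
  targets=[
    [[80,0,0,0,-1],[80,0,0,0,-1],[80,0,0,0,-1],[80,0,0,0,-1],[80,0,0,0,-1]],
  ],
)

```text
time: 11.67
tool_pos: [0.5608, 0.0776, 0.2014]
tool_rot: [-0.002, 0.086, 0.996, -0.0]
contact_force: [-0.4, -0.2, 0.6]
gripper_width: 0.8
grasp_force: 0.0
```

move_arm(
  targets=[
    [[80,0,0,0,-1],[80,0,0,0,-1],[80,0,0,0,-1],[80,0,0,0,-1],[80,0,0,0,-1]],
  ],
)

```text
time: 12.08
tool_pos: [0.5608, 0.0777, 0.2013]
tool_rot: [-0.002, -0.175, 0.985, 0.0]
contact_force: [-0.2, -0.2, 0.3]
gripper_width: 0.802
grasp_force: 0.0
```

move_arm(
  targets=[
    [[80,0,0,0,-1],[80,0,0,0,-1],[80,0,0,0,-1],[80,0,0,0,0],[80,0,0,0,0]],
  ],
)

```text
time: 12.5
tool_pos: [0.5611, 0.0778, 0.2019]
tool_rot: [-0.001, -0.323, 0.946, 0.0]
contact_force: [0.2, -1.2, -0.3]
gripper_width: 0.802
grasp_force: 0.0
```

```bash
python3 -c "
from h import *
jig();go((.5622,.0805,.117))"
```

```text
t 12.5 p [0.5611 0.0778 0.2019] yaw -142.25 q6 -2.223 q1 0.007 F [ 0.2 -1.2 -0.3] T [-0.   -0.02  0.  ] w 0.802 gf 0.0
jig x,y mm -0.9 -0.3 tilt z [-2.7e-03 -1.0e-04 -1.0e+00]
t 12.5 p [0.5611 0.0778 0.2019] yaw -142.25 q6 -2.223 q1 0.007 F [ 0.2 -1.2 -0.3] T [-0.   -0.02  0.  ] w 0.802 gf 0.0
need shift units [-0.0045  0.0022  0.1415]
```

move_arm(
  targets=[
    [[80,-0.004,0.002,0.03,0],[80,0,0,0.04,0],[80,0,0,0.04,0],[80,0,0,0.03,0],[80,0,0,0,0]],
  ],
)

```text
time: 12.92
tool_pos: [0.5593, 0.0804, 0.1139]
tool_rot: [-0.005, -0.324, 0.946, 0.001]
contact_force: [-1.3, 0.2, -1.2]
gripper_width: 0.802
grasp_force: 0.0
```

Run:
```python
from h import *
go((.5622,.0805,.117));c=get_calibration('side');w=grab_frame('side')[180:280,180:320]
save('m8.png',w,4)
```

```text
t 12.92 p [0.5593 0.0804 0.1139] yaw -142.21 q6 -2.219 q1 0.011 F [-1.3  0.2 -1.2] T [ 0.05  0.06 -0.03] w 0.802 gf 0.0
need shift units [-0.0039 -0.0027 -0.0053]
```

View pics/m8.png

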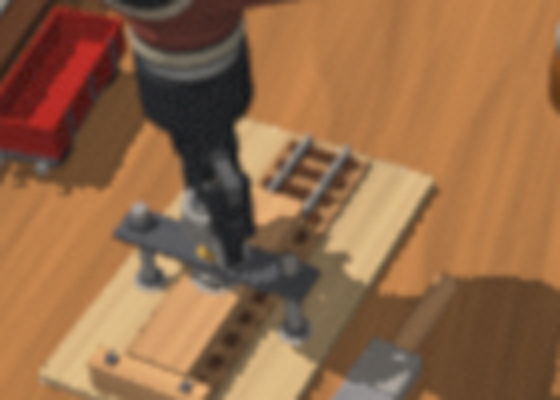

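The fingers straddle the head (head seen at about (195,205) beside the near finger). Let it settle, then grip.

move_arm(
  targets=[
    [[80,-0.001,-0.001,-0.003,0],[80,0,0,0,0],[80,0,0,0,0]],
  ],
)

```text
time: 13.22
tool_pos: [0.5653, 0.0805, 0.1235]
tool_rot: [0.002, -0.325, 0.946, -0.001]
contact_force: [0.4, -0.3, -0.1]
gripper_width: 0.798
grasp_force: 0.0
```

move_arm(
  targets=[
    [[0,0,0,0,0],[0,0,0,0,0],[0,0,0,0,0],[0,0,0,0,0],[0,0,0,0,0]],
  ],
)

```text
time: 13.63
tool_pos: [0.5635, 0.0818, 0.1228]
tool_rot: [-0.0, -0.325, 0.946, 0.002]
contact_force: [-5.0, 3.5, 7.6]
gripper_width: 0.427
grasp_force: 59.7
```

```bash
python3 -c "
from h import *
go((.5622,.0805,.117))"
```

```text
t 13.63 p [0.5635 0.0818 0.1228] yaw -142.09 q6 -2.221 q1 0.012 F [-5.   3.5  7.6] T [ 0.77  0.99 -0.08] w 0.427 gf 59.7
need shift units [ 0.003  -0.0003  0.0096]
```

move_arm(
  targets=[
    [[0,0,0.002,0,1],[0,0,0,0,1],[0,0,0,0,1],[0,0,0,0,1],[0,0,0,0,1]],
  ],
)

```text
time: 14.05
tool_pos: [0.5637, 0.0812, 0.1222]
tool_rot: [0.001, -0.066, 0.998, -0.0]
contact_force: [0.7, -2.2, 0.2]
gripper_width: 0.426
grasp_force: 59.7
```

move_arm(
  targets=[
    [[0,0,0,0,1],[0,0,0,0,1],[0,0,0,0,1],[0,0,0,0,1],[0,0,0,0.001,1]],
  ],
)

```text
time: 14.47
tool_pos: [0.5636, 0.0805, 0.1215]
tool_rot: [0.001, 0.194, 0.981, -0.001]
contact_force: [-2.6, -4.1, 4.3]
gripper_width: 0.425
grasp_force: 60.4
```

```bash
python3 -c "
from h import *
jig()"
```

```text
t 14.47 p [0.5636 0.0805 0.1215] yaw 157.62 q6 -1.167 q1 0.012 F [-2.6 -4.1  4.3] T [-0.38  0.11  0.05] w 0.425 gf 60.4
jig x,y mm 1.2 2.7 tilt z [ 0.0012 -0.0021 -1.    ]
```

The screw turns with the gripper: 60° and 1.3 mm down, torque 0.05 N m, running freely. Continuing to 120°.

move_arm(
  targets=[
    [[0,0,0,0.001,1],[0,0,0,0,1],[0,0,0,0,1],[0,0,0,0,1],[0,0,0,0.001,1]],
  ],
)

```text
time: 14.88
tool_pos: [0.5633, 0.0799, 0.1207]
tool_rot: [0.001, 0.441, 0.897, -0.002]
contact_force: [-5.2, -7.1, 8.9]
gripper_width: 0.426
grasp_force: 60.9
```

move_arm(
  targets=[
    [[0,0,0,0,1],[0,0,0,0,1],[0,0,0,0,1],[0,0,0,0,0.9],[0,0,0,0.001,0.9]],
  ],
)

```text
time: 15.3
tool_pos: [0.5626, 0.0796, 0.1201]
tool_rot: [0.001, 0.65, 0.76, -0.002]
contact_force: [-9.0, -8.2, 9.4]
gripper_width: 0.423
grasp_force: 61.1
```

```bash
python3 -c "
from h import *
jig()"
```

```text
t 15.3 p [0.5626 0.0796 0.1201] yaw 98.87 q6 -0.142 q1 0.012 F [-9.  -8.2  9.4] T [-1.11  0.92 -0.02] w 0.423 gf 61.1
jig x,y mm 0.4 1.7 tilt z [-0.0021 -0.0044 -1.    ]
```

move_arm(
  targets=[
    [[0,-0.002,-0.003,0,1],[0,0,0,0.001,1]],
  ],
)

```text
time: 15.47
tool_pos: [0.5622, 0.0794, 0.1198]
tool_rot: [0.001, 0.726, 0.687, 0.0]
contact_force: [-4.7, -1.6, 6.5]
gripper_width: 0.424
grasp_force: 60.6
```

```bash
python3 -c "
from h import *
jig()"
```

```text
t 15.47 p [0.5622 0.0794 0.1198] yaw 86.82 q6 0.066 q1 0.01 F [-4.7 -1.6  6.5] T [-0.3   0.31  0.04] w 0.424 gf 60.6
jig x,y mm -0.1 1.4 tilt z [ 0.0018 -0.001  -1.    ]
```

Total so far is 131°, still free. Next 12°.

move_arm(
  targets=[
    [[0,0,-0.001,0,1],[0,0,0,0,1]],
  ],
)

```text
time: 15.63
tool_pos: [0.5618, 0.0794, 0.1197]
tool_rot: [0.001, 0.794, 0.608, 0.001]
contact_force: [-1.6, -1.2, 2.7]
gripper_width: 0.425
grasp_force: 60.3
```

```bash
python3 -c "
from h import *
jig()"
```

```text
t 15.63 p [0.5618 0.0794 0.1197] yaw 74.83 q6 0.275 q1 0.01 F [-1.6 -1.2  2.7] T [-0.35 -0.05  0.12] w 0.425 gf 60.3
jig x,y mm -0.4 1.4 tilt z [ 0.0025 -0.0014 -1.    ]
```

move_arm(
  targets=[
    [[0,0,0,0,0.7],[0,0,0,0,0.7]],
  ],
)

```text
time: 15.8
tool_pos: [0.5616, 0.0795, 0.1195]
tool_rot: [0.001, 0.836, 0.548, 0.0]
contact_force: [-1.7, -1.8, 1.9]
gripper_width: 0.422
grasp_force: 60.3
```

```bash
python3 -c "
from h import *
jig()"
```

```text
t 15.8 p [0.5616 0.0795 0.1195] yaw 66.52 q6 0.42 q1 0.01 F [-1.7 -1.8  1.9] T [-0.35 -0.04  0.04] w 0.422 gf 60.3
jig x,y mm -0.6 1.4 tilt z [ 0.0018 -0.0014 -1.    ]
```

move_arm(
  targets=[
    [[0,0,0,0,1],[0,0,0,0.001,1]],
  ],
)

```text
time: 15.97
tool_pos: [0.5614, 0.0796, 0.1191]
tool_rot: [0.001, 0.889, 0.457, 0.0]
contact_force: [-4.5, -0.9, 7.8]
gripper_width: 0.422
grasp_force: 60.9
```

```bash
python3 -c "
from h import *
jig()"
```

```text
t 15.97 p [0.5614 0.0796 0.1191] yaw 54.45 q6 0.631 q1 0.01 F [-4.5 -0.9  7.8] T [-0.33  0.42  0.03] w 0.422 gf 60.9
jig x,y mm -0.9 1.5 tilt z [ 9.0e-04 -1.2e-03 -1.0e+00]
```

move_arm(
  targets=[
    [[0,0,0,0,1],[0,0,0,0,1]],
  ],
)

```text
time: 16.13
tool_pos: [0.5611, 0.0798, 0.119]
tool_rot: [0.0, 0.932, 0.362, -0.0]
contact_force: [-3.9, -0.7, 5.4]
gripper_width: 0.423
grasp_force: 60.7
```

```bash
python3 -c "
from h import *
jig()"
```

```text
t 16.13 p [0.5611 0.0798 0.119 ] yaw 42.46 q6 0.84 q1 0.01 F [-3.9 -0.7  5.4] T [-0.27  0.35  0.14] w 0.423 gf 60.7
jig x,y mm -1.2 1.6 tilt z [ 3.e-04 -9.e-04 -1.e+00]
```

move_arm(
  targets=[
    [[0,0,0,0,0.7],[0,0,0,0,0.7]],
  ],
)

```text
time: 16.3
tool_pos: [0.561, 0.08, 0.1189]
tool_rot: [0.0, 0.956, 0.294, -0.0]
contact_force: [-4.6, 1.1, 5.2]
gripper_width: 0.422
grasp_force: 60.6
```

```bash
python3 -c "
from h import *
jig()"
```

```text
t 16.3 p [0.561  0.08   0.1189] yaw 34.17 q6 0.985 q1 0.011 F [-4.6  1.1  5.2] T [-0.21  0.43  0.23] w 0.422 gf 60.6
jig x,y mm -1.3 1.8 tilt z [-0.e+00 -8.e-04 -1.e+00]
```

move_arm(
  targets=[
    [[0,0,0,0,0.7],[0,0,0,0,0.7]],
  ],
)

```text
time: 16.47
tool_pos: [0.5609, 0.0802, 0.1189]
tool_rot: [0.0, 0.975, 0.223, -0.0]
contact_force: [-3.7, 1.3, 4.9]
gripper_width: 0.425
grasp_force: 60.6
```

```bash
python3 -c "
from h import *
jig()"
```

```text
t 16.47 p [0.5609 0.0802 0.1189] yaw 25.79 q6 1.132 q1 0.011 F [-3.7  1.3  4.9] T [-0.18  0.45  0.36] w 0.425 gf 60.6
jig x,y mm -1.5 1.9 tilt z [-3.e-04 -5.e-04 -1.e+00]
```

move_arm(
  targets=[
    [[0,0,0,0,0.6],[0,0,0,0,0.6]],
  ],
)

```text
time: 16.63
tool_pos: [0.5608, 0.0803, 0.1188]
tool_rot: [0.0, 0.987, 0.162, -0.0]
contact_force: [-4.1, 2.3, 5.1]
gripper_width: 0.428
grasp_force: 60.6
```

```bash
python3 -c "
from h import *
jig()"
```

```text
t 16.63 p [0.5608 0.0803 0.1188] yaw 18.64 q6 1.257 q1 0.011 F [-4.1  2.3  5.1] T [-0.13  0.45  0.39] w 0.428 gf 60.6
jig x,y mm -1.6 2.1 tilt z [-5.e-04 -2.e-04 -1.e+00]
```

move_arm(
  targets=[
    [[0,0,0,0,0.6],[0,0,0,0,0.5]],
  ],
)

```text
time: 16.8
tool_pos: [0.5608, 0.0805, 0.1187]
tool_rot: [-0.0, 0.994, 0.105, -0.0]
contact_force: [-3.6, 3.2, 4.4]
gripper_width: 0.424
grasp_force: 60.6
```

```bash
python3 -c "
from h import *
jig()"
```

```text
t 16.8 p [0.5608 0.0805 0.1187] yaw 12.06 q6 1.371 q1 0.011 F [-3.6  3.2  4.4] T [-0.03  0.5   0.52] w 0.424 gf 60.6
jig x,y mm -1.7 2.2 tilt z [-6.e-04  0.e+00 -1.e+00]
```

Torque is 0.52 N m, which is firm and inside the snug range. Letting go and rising clear.

move_arm(
  targets=[
    [[80,0,0,0,0],[80,0,0,0,0],[80,0,0,0,0],[80,0,0,0,0]],
  ],
)

```text
time: 17.13
tool_pos: [0.561, 0.0799, 0.1177]
tool_rot: [0.0, 0.994, 0.106, 0.0]
contact_force: [-0.7, 0.7, -0.1]
gripper_width: 0.804
grasp_force: 0.0
```

move_arm(
  targets=[
    [[80,0,0,-0.02,0],[80,0,0,-0.05,0],[80,0,0,-0.06,0],[80,0,0,-0.06,0],[80,0,0,-0.04,0]],
  ],
)

```text
time: 17.55
tool_pos: [0.5621, 0.08, 0.2609]
tool_rot: [0.0, 0.994, 0.106, 0.003]
contact_force: [0.9, -0.1, 0.6]
gripper_width: 0.805
grasp_force: 0.0
```

move_arm(
  targets=[
    [[80,-0.05,0.05,0,0],[80,-0.05,0.05,0,0],[80,-0.05,0.05,0,0],[80,-0.04,0.05,0,0],[80,0,0,0,0]],
  ],
)

```text
time: 17.97
tool_pos: [0.4739, -0.0637, 0.2569]
tool_rot: [0.002, 0.995, 0.103, 0.0]
contact_force: [-0.7, -0.6, 0.2]
gripper_width: 0.8
grasp_force: 0.0
```

Run:
```python
from h import *
jig()
a=grab_frame('top')[120:260,160:340];b=grab_frame('side')[200:300,180:320]
save('m9.png',np.hstack([cv2.resize(a,(400,311),interpolation=cv2.INTER_CUBIC),cv2.resize(b,(400,311),interpolation=cv2.INTER_CUBIC)]))
```

```text
t 17.97 p [ 0.4739 -0.0637  0.2569] yaw 11.79 q6 1.077 q1 -0.288 F [-0.7 -0.6  0.2] T [-0.    0.01  0.02] w 0.8 gf 0.0
jig x,y mm -62.2 -154.9 tilt z [ 7.e-04 -3.e-03 -1.e+00]
```

View pics/m9.png

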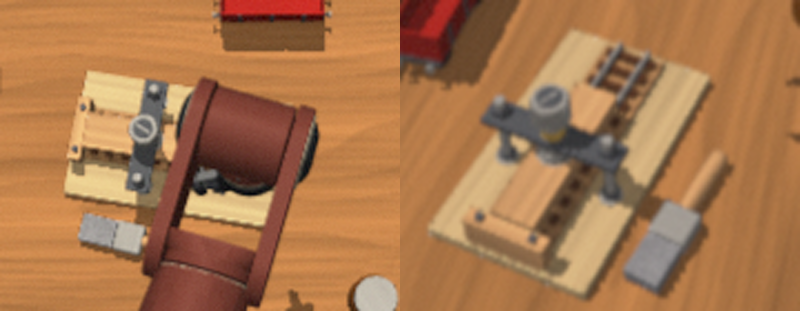

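The block is still square against the stop (side crop, about (510,215)), the foot is down on it, and the bystanders haven't moved. Handing in.

```bash
python3 -c "
from plant import job
print(job.job_done())"
```

```text
the job is handed in; nothing more can be done
None
```

The pressing block is on the rails, disc up, and butted against the end stop; the thumbscrew is snug on it at about 0.5 N m, the gripper has let go and moved clear, and the job was handed in at about 18 s.

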